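# Make up the mending kit and the machine kit

## Robot

A 6-joint arm with a two-finger parallel gripper is mounted at the origin on a cart in front of the work surface, level with it; the furniture and walls round the work are solid. World frame = base frame: x ahead of the robot, y to its left, z up, the work surface at z = 0. Lengths are in m, angles in degrees, forces in N, time in s.
With the tool pointing down it reaches from about 0.25 to 0.725 m from the base axis. Payload 9.7 kg.
Tool frame: the origin (TCP) lies at the very end of the fingers, on their centre line; the grasp point (between the pads) lies 19 mm behind it (r.pinch_z is the distance from the TCP to the grasp point, in m); z points along the fingers, x is the direction in which the jaws open and shut, and the axes are right-handed (so a half turn about z gives the same grasp; the last joint's range is limited). The gripper opens to 85 mm and grips with 20 to 120 N. Pads are 22 mm wide; open, the fingers measure 114 mm over their backs; the gripper's body (76 mm by 85 mm) begins 54 mm behind the grasp point. The pads swing forward as they close: fully open they stand 13 mm farther back than shut.
Start: joints at [-76.031, 4.979, 10.078, 95.1, 0, 90], TCP at [0.133, -0.534, 0.231] pointing down, gripper open.
Joint ranges: [-179.16, 179.16], [-48.56, 103.87], [-65.8, 70.77], [-126.05, 130.52], [-82.76, 87.17], [-180, 180]. Speed limits (degrees/s): [127.2, 127.2, 147.25, 180, 180, 180].

## Interface

Orientations are given as [roll, pitch, yaw] about the fixed x, y, z axes, in that order (R = Rz(yaw) Ry(pitch) Rx(roll)).
In Python, from bench import r gives the robot as it stands.
- The arm moves only by the tool apply_moves, never from a script. Its argument "series" is a list of rows, each an object with "slide": the shift along the tool's x, y, z in cm, a list of three; "turn": the turn, a rotation vector about the tool's x, y, z in rad, a list of three; "gripper": the finger opening in cm, from 0 to 8.54. In form: [{"slide": [x, y, z], "turn": [wx, wy, wz], "gripper": gripper}, ...]. A call has 1 to 20 rows; each row is the pose to reach, as a shift and turn from the pose commanded when the call began, along the tool's axes at that moment; what a row does not reach only later rows make up. A row lasts 1/10 s, in which the tool goes at most 50 mm and 8.59 degrees, less where a joint would pass 70% of its speed; a pose out of reach is approached as far as the arm can. A call with a gripper value outside its range is refused whole. The fingers move at their own pace and stop on an object; "grip_force" is the grip in N (left out, the last holds). Time passes only in rows, so rows that repeat a pose let the fingers close. It gives the time, the measured TCP pose, the force and the opening at its end, in the units of the state.
- r.read_state(): the state, without advancing time (a new reading comes with each control period).
- r.snapshot(name): name is "scene" or "top" or "wrist"; returns a dict with "pixels" (420x560x3 uint8, red, green, blue), "mtx" (3x3 intrinsics, pixels), "D" ([k1, k2, p1, p2, k3] as OpenCV has them; the pictures are not rectified), "view" (4x4, takes a point from world to camera coordinates); the wrist camera has in their place "T_tool_cam" (4x4, takes a point from camera to tool coordinates, whose origin is the TCP and whose axes are the tool frame's). Camera axes: x right, y up, looking along -z (the intrinsics and any distortion apply to the point x, -y, -z); pixel columns grow to the right and rows downward; lengths in m; the calibration is good to about 2 mm. A picture is of the moment at which its call begins: read the wrist's pose just before it. There is no depth.
- r.sign_off(): hands the job in, once; it reports no verdict.
The state is a dict: "time_s": time; "joint_pos": joint angles; "joint_vel": joint speeds; "effort": joint torques, N m; "position": TCP position; "orientation": TCP orientation; "ft_force": force on the tool from outside, world axes, zero at the start; "ft_torque": the same for the moment, N m; "gripper_width": finger opening in m.
Only numpy, scipy, OpenCV 4.12 (cv2) and the standard library are available. Lean on these libraries where they do the work, as an engineer would, in place of code of your own. Each camera call takes 0.05 s, during which the arm holds its last target. There are 200 camera calls.

## Task

Make up the two class kits in the wooden kit trays, each thing seated in the pocket made for it. The mending tray, the one with the long trough, takes the squat wooden spool standing in its larger round pocket, the thimble standing in the smaller one and the needle case lying in the trough; the machine tray, with only two round pockets, takes the tall slim spool standing in the larger one and the bobbin lying flat in the smaller one. Leave the tape measure, the steel weight and the tailor's chalk lying where they are.

Things in the scene. Friction and masses are not known exactly. Their poses are not given: they have to be found in the camera images.
- mending_tray: Light wooden mending tray, 108 x 148 mm (its x, y), 12 mm thick, fixed flat on the table. Origin: centre of its underside, z up. Pockets 6 mm deep (floors at z = 6 mm), mouths chamfered 2 mm: round, 43 mm across, at x -20, y +36 mm for the wooden spool; round, 28 mm, at x -20, y -36 mm for the thimble; trough 23 mm (x) by 82 mm (y) at x +30, y 0 for the needle case.
- machine_tray: Light wooden machine tray, same outline: 108 x 148 mm (its x, y), 12 mm thick, fixed flat on the table. Origin: centre of its underside, z up. Only two pockets, round, 6 mm deep (floors at z = 6 mm), mouths chamfered 2 mm: 39 mm across at x 0, y +36 mm for the tall spool; 31 mm at x 0, y -36 mm for the bobbin.
- wooden_spool: Squat thread spool with brown wooden flanges, standing on the table, 33 mm diameter, 36 mm tall. Origin: centre of its underside, z up.
- tall_spool: Tall slim thread spool with thin pale end flanges, standing on the table, 29 mm diameter, 61 mm tall. Origin: centre of its underside, z up.
- bobbin: Small wound machine bobbin with clear flanges, lying flat on the table, 20 mm diameter, 12 mm high. Origin: centre of its underside, z up.
- thimble: Brass thimble standing mouth down on the table, 18 mm diameter at the foot, a little narrower above, 22 mm tall. Origin: centre of its underside, z up.
- needle_case_middle (a point): Middle of the turned wooden needle case, a 13 mm thick, 70 mm long stick lying on the table (this point is 6.5 mm above the table). It lies along the y axis of this frame; grip it across, along x.
- rolled_tape: Rolled tape measure, a flat round roll 52 mm across, 15 mm high. Stays where it is. Origin: near the centre of its underside.
- steel_weight: Steel pattern weight, a plain disc 38 mm across, 15 mm high. Stays where it is. Origin: centre of its underside.
- chalk: Flat piece of pink tailor's chalk, 31 x 46 mm (its x, y), 9 mm high. Stays where it is. Origin: centre of its underside.
There are look-alikes about, which are no part of the job. Of the things shaped like the wooden_spool, the brown one is meant.

How it is judged (in metres and radians):
At the end, for the whole second after the job is handed in: All five things rest in their own pockets, released: centres within 9 mm of the pocket's centre each way, undersides within 3 mm of the pocket floor, spools, thimble and bobbin upright to 0.12 rad and still, needle case along the trough to 0.3 rad (x of wooden_spool in the frame of mending_tray between -0.029 and -0.011 m and y of wooden_spool in the frame of mending_tray between 0.027 and 0.045 m and z of each of wooden_spool, thimble in the frame of mending_tray below 0.009 m and angle between each of wooden_spool, thimble, tall_spool, bobbin's own z axis and vertical below 0.12 rad and linear speed of each of wooden_spool, thimble, tall_spool, bobbin below 0.01 m/s and angular speed of each of wooden_spool, thimble, tall_spool, bobbin below 0.2 rad/s and x of thimble in the frame of mending_tray between -0.029 and -0.011 m and y of thimble in the frame of mending_tray between -0.045 and -0.027 m and x of needle_case_middle in the frame of mending_tray between 0.021 and 0.039 m and y of needle_case_middle in the frame of mending_tray between -0.009 and 0.009 m and z of needle_case_middle in the frame of mending_tray below 0.0155 m and angle between the y axis of needle_case_middle and the y axis of mending_tray, either way round below 0.3 rad and x of tall_spool in the frame of machine_tray between -0.009 and 0.009 m and y of tall_spool in the frame of machine_tray between 0.027 and 0.045 m and z of each of tall_spool, bobbin in the frame of machine_tray below 0.009 m and x of bobbin in the frame of machine_tray between -0.009 and 0.009 m and y of bobbin in the frame of machine_tray between -0.045 and -0.027 m); the robot touches nothing.
It fails at once if the tape measure is pushed more than 25 mm from its place (distance of rolled_tape from where it was at the start of the episode above 0.025 m).
It fails at once if the steel weight is pushed more than 25 mm from its place (distance of steel_weight from where it was at the start of the episode above 0.025 m).
It fails at once if the tailor's chalk is pushed more than 25 mm from its place (distance of chalk from where it was at the start of the episode above 0.025 m).
It also fails if it takes over 120 s, if anything falls off the work surface, if the arm or the gripper's body presses on something with over 40 N, if the wrist force passes 120 N, or if a joint passes its speed limit or range.

## Working session

There is one attempt and no reset: what is moved stays moved. The work goes in short steps, Python scripts to look and compute and a tool call to move; the robot and the scene stay as the last step left them, time stands still between calls to the robot, and variables do not carry over. Pictures are saved under pics/ and viewed, about 12 in all and at most 16, crops included, and the job is handed in when it is done.

Besides the shell and the picture viewer there is one more tool, called after ">>>" as a command line: name --argument value ..., lists and objects as JSON in quotes. apply_moves: Moves the arm, as the interface text tells. Its arguments: {"type":"object","properties":{"series":{"type":"array"},"grip_force":{"type":"number"}},"required":["series"]}

```bash
ls; mkdir -p pics
cat > h.py <<'E'
import numpy as np, cv2
from scipy.spatial.transform import Rotation as Ro
from bench import r
F=np.diag([1.,-1,-1])
def pose(s):
    T=np.eye(4);T[:3,:3]=Ro.from_euler('xyz',s['orientation'],degrees=True).as_matrix();T[:3,3]=s['position'];return T
def snap(name,fn=None):
    s=r.read_state();d=r.snapshot(name)
    V=d['view'] if 'view' in d else np.linalg.inv(pose(s)@np.array(d['T_tool_cam']))
    c=dict(img=np.array(d['pixels']),K=np.array(d['mtx'],float),D=np.array(d['D'],float),V=np.array(V))
    if fn: cv2.imwrite('pics/'+fn+'.png',c['img'][:,:,::-1]); np.savez('pics/'+fn+'.npz',**c)
    return c
def load(fn): return dict(np.load('pics/'+fn+'.npz'))
def p2w(c,uv,z):
    uv=np.atleast_2d(np.array(uv,float));n=cv2.undistortPoints(uv[:,None],c['K'],c['D'])[:,0]
    d=(F@np.c_[n,np.ones(len(n))].T).T
    R=c['V'][:3,:3];o=-R.T@c['V'][:3,3];d=d@R
    return o+d*((z-o[2])/d[:,2])[:,None]
def w2p(c,P):
    P=np.atleast_2d(np.array(P,float));q=(P@c['V'][:3,:3].T+c['V'][:3,3])@F
    return cv2.projectPoints(q,np.zeros(3),np.zeros(3),c['K'],c['D'])[0][:,0]
E
python3 - <<'E'
from h import *
print({k:np.round(v,3) for k,v in r.read_state().items()})
for n in('top','scene','wrist'):
    c=snap(n,n+'0'); 
    print(n,c['K'].tolist(),c['D'],np.round(c['V'],3).tolist())
E
```

```text
pics
{'time_s': np.float64(0.0), 'joint_pos': array([-7.6028e+01,  5.0110e+00,  1.0033e+01,  9.5101e+01,  1.0000e-03,
        9.0002e+01]), 'joint_vel': array([ 0.047, -0.026, -0.029, -0.053,  0.075, -0.043]), 'effort': array([ 1.0000e-03, -5.2039e+01,  4.6480e+01,  1.6000e-02,  0.0000e+00,
        0.0000e+00]), 'position': array([ 0.133, -0.533,  0.231]), 'orientation': array([-1.79999e+02,  7.90000e-02, -7.60300e+01]), 'ft_force': array([-0.46 ,  1.039, -0.666]), 'ft_torque': array([ 0.051, -0.003, -0.029]), 'gripper_width': np.float64(0.085)}
top [[483.7853289189506, 0.0, 280.092993457848], [0.0, 483.7853289189506, 209.90574966220143], [0.0, 0.0, 1.0]] [-0.11727006  0.          0.          0.          0.        ] [[0.0, -1.0, -0.002, 0.08], [0.998, 0.0, 0.063, -0.458], [-0.063, -0.002, 0.998, -1.242], [0.0, 0.0, 0.0, 1.0]]
scene [[397.40694989078946, 0.0, 284.0385406855968], [0.0, 397.40694989078946, 216.35368306101194], [0.0, 0.0, 1.0]] [-0.03945027  0.          0.          0.          0.        ] [[-0.843, 0.538, 0.008, 0.352], [-0.437, -0.693, 0.572, 0.264], [0.313, 0.479, 0.82, -1.187], [0.0, 0.0, 0.0, 1.0]]
wrist [[311.7644102476968, 0.0, 278.2961164988922], [0.0, 311.7644102476968, 210.58705923107442], [0.0, 0.0, 1.0]] [-0.05305187  0.          0.          0.          0.        ] [[0.242, -0.97, -0.001, -0.549], [0.934, 0.233, -0.273, 0.035], [0.265, 0.065, 0.962, -0.38], [0.0, 0.0, 0.0, 1.0]]
```

View pics/top0.png

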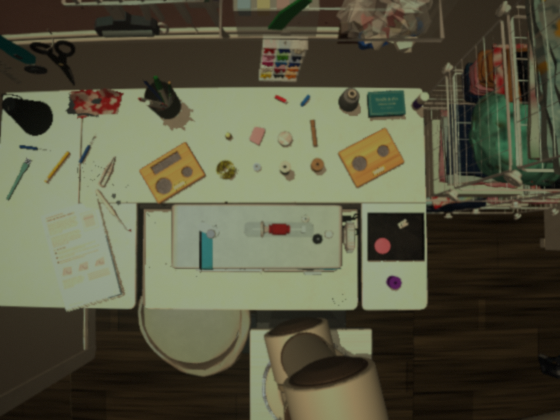

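View pics/scene0.png

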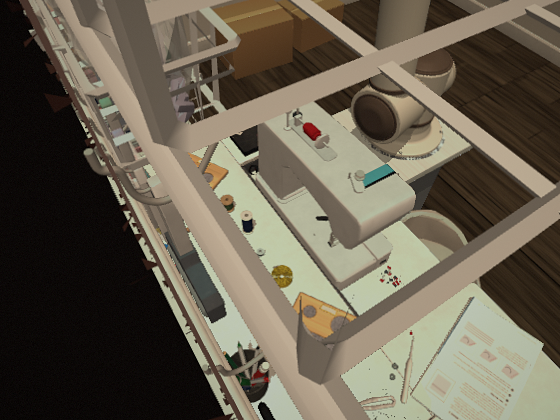

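The top view shows the mending tray at about (172,171), the machine tray at (370,157), and the small things between them. A sewing machine stands between them and the robot. I'll enlarge this area.

Run:
```python
from h import *
c=load('top0');i=c['img'][110:210,130:410]
i=cv2.resize(i,None,fx=2.857,fy=2.857,interpolation=cv2.INTER_CUBIC)
i=cv2.convertScaleAbs(i,alpha=1.2)
j=cv2.resize(c['img'][115:185,210:335],(800,448),interpolation=cv2.INTER_CUBIC)
cv2.imwrite('pics/a.png',np.vstack([i,j[:310]])[:,:,::-1])
uv=[(172,171),(370,157),(229,136),(258,135),(285,138),(313,133),(227,170),(257,168),(285,169),(318,165)]
print(np.round(p2w(c,uv,0.01),3))
# sewing machine head footprint at several heights
for z in(0,.1,.2,.3): print(z,np.round(p2w(c,[(174,207),(341,207),(341,268),(174,268)],z)[:,:2],3).tolist())
```

```text
[[ 0.562  0.365  0.01 ]
 [ 0.599 -0.157  0.01 ]
 [ 0.654  0.215  0.01 ]
 [ 0.657  0.138  0.01 ]
 [ 0.649  0.067  0.01 ]
 [ 0.662 -0.007  0.01 ]
 [ 0.564  0.219  0.01 ]
 [ 0.569  0.14   0.01 ]
 [ 0.566  0.067  0.01 ]
 [ 0.577 -0.02   0.01 ]]
0 [[0.467, 0.36], [0.467, -0.081], [0.307, -0.08], [0.306, 0.359]]
0.1 [[0.46, 0.338], [0.46, -0.068], [0.313, -0.067], [0.312, 0.336]]
0.2 [[0.453, 0.316], [0.453, -0.056], [0.318, -0.055], [0.318, 0.314]]
0.3 [[0.446, 0.293], [0.446, -0.043], [0.324, -0.043], [0.323, 0.292]]
```

View pics/a.png

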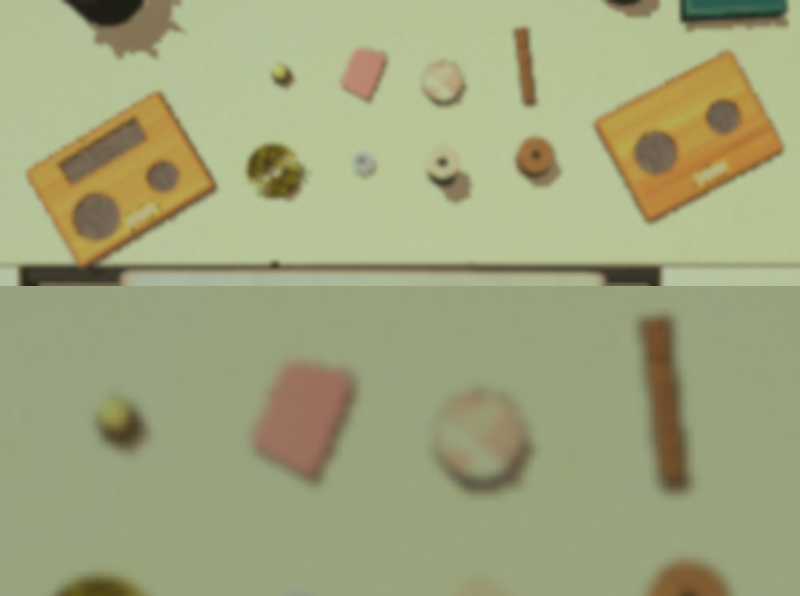

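View pics/wrist0.png

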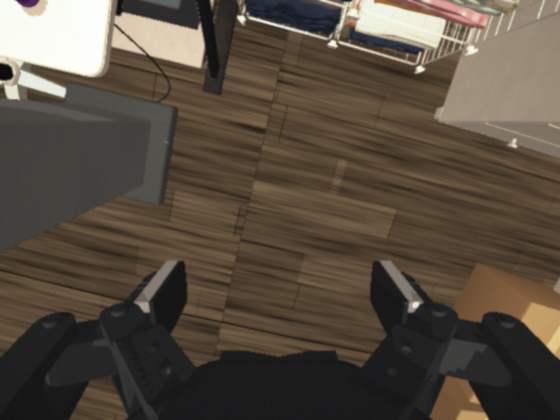

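The crop shows these candidates, in top-image pixels:
- **Wooden spool:** the brown flanged spool at (318,165). Look-alikes of this shape are the dark spool at (349,98) and the purple one at (395,283). The brown one is chosen.
- **Tall spool:** the pale spool at (285,167), with blue thread in the scene view.
- **Bobbin:** (257,167).
- **Thimble:** brass, at (228,136).
- **Needle case:** (314,133).

The tape is at (226,170), the weight at (285,138) and the chalk at (257,136). The wrist view shows only the floor for now. Next I'll triangulate the machine height and work out the poses.

Run:
```python
from h import *
c=load('top0');s=load('scene0')
def ray(c,uv):
    a=p2w(c,uv,0)[0];b=p2w(c,uv,.1)[0];return a,(b-a)/np.linalg.norm(b-a)
def tri(u,v):
    A=np.zeros((3,3));B=np.zeros(3)
    for p,d in(ray(c,u),ray(s,v)):
        M=np.eye(3)-np.outer(d,d);A+=M;B+=M@p
    return np.linalg.solve(A,B)
for u,v in [((280,229),(312,131)),((206,250),(378,175)),((285,167),(247,215))]: print(np.round(tri(u,v),3))
cv=lambda L:[(130+a/2.857,110+b/2.857) for a,b in L]
print('mend big,small,trough,corners',np.round(p2w(c,cv([(96,216),(162,177),(103,150),(160,92),(216,187),(85,267),(27,173)]),.012),3).tolist())
print('mach',np.round(p2w(c,cv([(656,152),(723,116),(729,51),(783,150),(650,221),(596,124)]),.012),3).tolist())
print('wsp',p2w(c,cv([(536,157)]),.036),'tall',p2w(c,cv([(443,161)]),.061),'bob',p2w(c,cv([(363,162)]),.01),'thim',p2w(c,cv([(281,73)]),.02),'case',p2w(c,cv([(522,30),(530,104)]),.0065))
```

```text
[0.403 0.08  0.25 ]
[0.358 0.238 0.239]
[0.565 0.067 0.057]
mend big,small,trough,corners [[0.523, 0.386, 0.012], [0.559, 0.326, 0.012], [0.584, 0.381, 0.012], [0.638, 0.329, 0.012], [0.549, 0.275, 0.012], [0.475, 0.396, 0.012], [0.563, 0.452, 0.012]]
mach [[0.582, -0.129, 0.012], [0.616, -0.192, 0.012], [0.677, -0.199, 0.012], [0.584, -0.248, 0.012], [0.518, -0.123, 0.012], [0.608, -0.074, 0.012]]
wsp [[ 0.57295728 -0.01674577  0.036     ]] tall [[0.56538736 0.06721252 0.061     ]] bob [[0.57235053 0.14032055 0.01      ]] thim [[0.65351444 0.21558653 0.02      ]] case [[ 0.69700785 -0.00679654  0.0065    ]
 [ 0.62713017 -0.01375681  0.0065    ]]
```

>>> apply_moves --series '[{"slide": [0,0,-4],"turn": [0,0,0],"gripper": 8.5},{"slide": [0,0,-8],"turn": [0,0,0],"gripper": 8.5},{"slide": [-2,-3,-12],"turn": [0,0,0],"gripper": 8.5},{"slide": [-5,-6.5,-13],"turn": [0,0,0],"gripper": 8.5},{"slide": [-8,-10.5,-13],"turn": [0,0,0],"gripper": 8.5},{"slide": [-11,-14.5,-13],"turn": [0,0,0],"gripper": 8.5},{"slide": [-14,-18.5,-13],"turn": [0,0,0],"gripper": 8.5},{"slide": [-17,-22.5,-13],"turn": [0,0,0],"gripper": 8.5},{"slide": [-20,-26.5,-13],"turn": [0,0,0],"gripper": 8.5},{"slide": [-23,-30,-13],"turn": [0,0,0],"gripper": 8.5},{"slide": [-26,-34,-13],"turn": [0,0,0],"gripper": 8.5},{"slide": [-26,-34,-13],"turn": [0,0,0],"gripper": 8.5}]'

```text
time_s: 1.35
position: [0.4026, -0.1952, 0.3607]
orientation: [-180.0, 0.1, -75.7]
ft_force: [0.0, -0.0, -0.7]
gripper_width: 0.0849
```

Run:
```python
from h import *
s=r.read_state();print(s['time_s'],np.round(s['joint_pos'],2),np.round(s['position'],4),np.round(s['orientation'],2),s['ft_force'])
d=r.snapshot('wrist');print(np.round(d['T_tool_cam'],3).tolist())
```

```text
1.35 [-2.5910e+01 -3.7800e+00  1.6150e+01  1.0997e+02  7.0000e-02  1.3975e+02] [ 0.4026 -0.1952  0.3607] [-1.7999e+02  8.0000e-02 -7.5660e+01] [ 0.01928417 -0.04071393 -0.6638697 ]
[[1.0, 0.0, -0.001, -0.001], [-0.0, -0.962, -0.273, -0.07], [-0.001, 0.273, -0.962, -0.144], [0.0, 0.0, 0.0, 1.0]]
```

>>> apply_moves --series '[{"slide": [-1,-4,0],"turn": [0,0,-0.14],"gripper": 8.5},{"slide": [-2,-8,0],"turn": [0,0,-0.28],"gripper": 8.5},{"slide": [-3,-12,1],"turn": [0,0,-0.42],"gripper": 8.5},{"slide": [-5,-16,3],"turn": [0,0,-0.56],"gripper": 8.5},{"slide": [-7,-18,5],"turn": [0,0,-0.7],"gripper": 8.5},{"slide": [-9,-19.5,8],"turn": [0,0,-0.84],"gripper": 8.5},{"slide": [-11,-20.5,11],"turn": [0,0,-0.98],"gripper": 8.5},{"slide": [-13,-21.1,14],"turn": [0,0,-1.12],"gripper": 8.5},{"slide": [-13,-21.1,15],"turn": [0,0,-1.26],"gripper": 8.5},{"slide": [-13,-21.1,15],"turn": [0,0,-1.32],"gripper": 8.5},{"slide": [-13,-21.1,15],"turn": [0,0,-1.32],"gripper": 4.8}]'

```text
time_s: 2.5
position: [0.5729, -0.0234, 0.2107]
orientation: [180.0, 0.1, -0.4]
ft_force: [1.1, 0.2, -0.2]
gripper_width: 0.0727
```

Run:
```python
from h import *
c=snap('wrist','w1');s=r.read_state();print(s['joint_pos'],s['position'],s['orientation'])
c['img']=cv2.convertScaleAbs(c['img'],alpha=1.4)
cv2.imwrite('pics/w1v.png',c['img'][:,:,::-1])
```

```text
[-2.33007577e+00  7.89444064e+00  1.10308230e+01  9.31519197e+01
 -7.57554367e-03  8.82327407e+01] [ 0.57315562 -0.02335937  0.21124961] [ 1.79992907e+02  1.57635436e-02 -5.62816385e-01]
```

View pics/w1v.png

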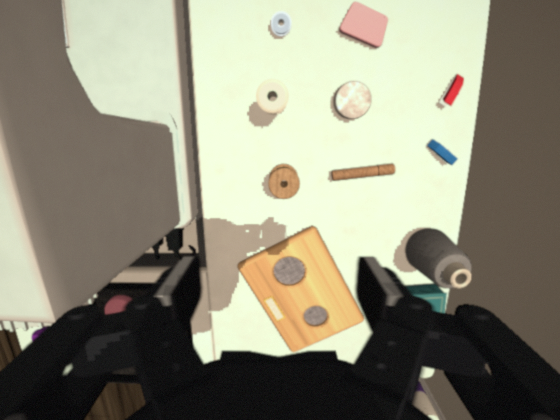

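The wrist view shows the brown spool top at (284,183), the tall spool at (272,96), the bobbin at (281,24) and the needle case running (332,173) to (394,169). In the machine tray, the large pocket is at (290,270) and the small one at (316,316).

Run:
```python
from h import *
c=load('w1')
f=lambda n,uv,z:print(n,np.round(p2w(c,uv,z)[:,:2],4).tolist())
f('wsp',[(284,182)],.036);f('tall',[(272,96)],.061);f('bob',[(281,24)],.012);f('case',[(332,173),(394,169)],.0065)
f('big,small',[(290,270),(316,316)],.012);f('corners',[(316,227),(365,317),(293,352),(239,268)],.012)
s=load('scene0')
```

```text
wsp [[0.5791, -0.0132]]
tall [[0.5682, 0.0695]]
bob [[0.577, 0.1419]]
case [[0.6337, -0.0088], [0.7038, -0.0045]]
big,small [[0.5866, -0.1257], [0.62, -0.1908]]
corners [[0.6166, -0.0709], [0.683, -0.1933], [0.5911, -0.2465], [0.5249, -0.1227]]
```

>>> apply_moves --series '[{"slide": [0.3,-0.5,4],"turn": [0,0,0],"gripper": 5},{"slide": [0.5,-0.9,8],"turn": [0,0,0],"gripper": 5},{"slide": [0.5,-0.9,12],"turn": [0,0,0],"gripper": 5},{"slide": [0.5,-0.9,12],"turn": [0,0,0],"gripper": 5},{"slide": [0.5,-0.9,12],"turn": [0,0,0],"gripper": 5}]'

```text
time_s: 3.05
position: [0.5784, -0.0139, 0.0923]
orientation: [180.0, 0.0, -0.5]
ft_force: [-0.0, 0.0, 1.1]
gripper_width: 0.0497
```

Run:
```python
from h import *
c=snap('wrist','w2');s=r.read_state();print(s['position'],s['orientation'],s['gripper_width'])
cv2.imwrite('pics/w2v.png',cv2.convertScaleAbs(c['img'],alpha=1.4)[:,:,::-1])
```

```text
[ 0.57929639 -0.01383078  0.09375045] [ 1.79995392e+02 -1.41636818e-01 -4.91218691e-01] 0.0500984419730113
```

View pics/w2v.png

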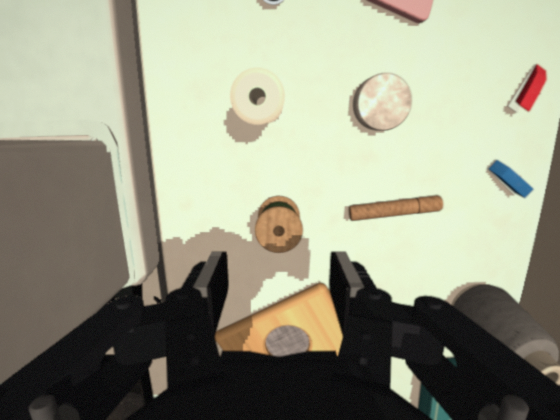

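The close look shows the spool top at (279,230), the tall spool top at (257,97) and the needle case running (350,212) to (441,202).

Run:
```python
from h import *
c=load('w2')
f=lambda n,uv,z:print(n,np.round(p2w(c,uv,z)[:,:2],4).tolist())
f('wsp',[(279,230)],.036);f('tall',[(257,97)],.061);f('case',[(349,212),(442,203)],.0065)
f('corner',[(321,284)],.012)
```

```text
wsp [[0.5792, -0.0146]]
tall [[0.5681, 0.0694]]
case [[0.6332, -0.0108], [0.7054, -0.0043]]
corner [[0.6127, -0.0695]]
```

>>> apply_moves --series '[{"slide": [0,0,4],"turn": [0,0,0],"gripper": 5},{"slide": [0,0,6.5],"turn": [0,0,0],"gripper": 5},{"slide": [0,0,8.2],"turn": [0,0,0],"gripper": 5},{"slide": [0,0,8.3],"turn": [0,0,0],"gripper": 5},{"slide": [0,0,8.3],"turn": [0,0,0],"gripper": 2.5},{"slide": [0,0,8.3],"turn": [0,0,0],"gripper": 2.5},{"slide": [0,0,8.3],"turn": [0,0,0],"gripper": 2.5},{"slide": [0,0,8.3],"turn": [0,0,0],"gripper": 2.5}]' --grip_force 25

```text
time_s: 3.9
position: [0.58, -0.0134, 0.011]
orientation: [180.0, -0.2, -0.4]
ft_force: [0.7, -1.1, 7.7]
gripper_width: 0.0324
```

>>> apply_moves --series '[{"slide": [0,0,-5],"turn": [0,0,0],"gripper": 2.5},{"slide": [0,0,-10],"turn": [0,0,0],"gripper": 2.5},{"slide": [0,-2,-14],"turn": [0,0,0],"gripper": 2.5},{"slide": [0,-5,-17],"turn": [0,0,0],"gripper": 2.5},{"slide": [0,-9,-19],"turn": [0,0,0],"gripper": 2.5},{"slide": [0,-13,-19],"turn": [0,0,0],"gripper": 2.5},{"slide": [0,-17,-19],"turn": [0,0,0],"gripper": 2.5},{"slide": [0,-21,-19],"turn": [0,0,0],"gripper": 2.5},{"slide": [0,-25,-19],"turn": [0,0,0],"gripper": 2.5},{"slide": [-1,-29,-19],"turn": [0,0,0],"gripper": 2.5},{"slide": [-2,-33,-19],"turn": [0,0,0],"gripper": 2.5},{"slide": [-3.5,-37,-19],"turn": [0,0,0],"gripper": 2.5},{"slide": [-5,-40,-19],"turn": [0,0,0],"gripper": 2.5},{"slide": [-5,-40,-19],"turn": [0,0,0],"gripper": 2.5},{"slide": [-5,-40,-19],"turn": [0,0,0],"gripper": 2.5}]'

```text
time_s: 5.4
position: [0.531, 0.3876, 0.1992]
orientation: [-180.0, -0.1, -0.3]
ft_force: [-0.1, 1.0, 0.4]
gripper_width: 0.0324
```

Run:
```python
from h import *
c=snap('wrist','w3');s=r.read_state();print(s['position'],s['orientation'],s['gripper_width'],s['joint_pos'])
cv2.imwrite('pics/w3v.png',cv2.convertScaleAbs(c['img'],alpha=1.4)[:,:,::-1])
```

```text
[0.53143217 0.38677688 0.19908947] [-1.79980889e+02 -5.03831276e-02 -3.91182525e-01] 0.03215673541207182 [ 3.60534778e+01  1.97540860e+01  2.38441686e+01  9.40381999e+01
 -1.45562148e-02  1.26444645e+02]
```

View pics/w3v.png

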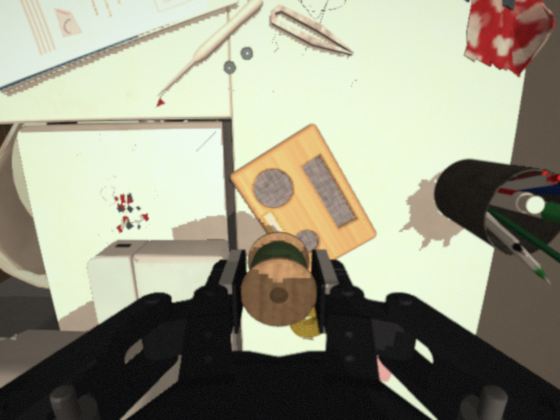

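The mending tray's large pocket is at (273,188), the small one at about (307,240), and the trough runs (316,158) to (344,224). The spool is held upright between the fingers.

Run:
```python
from h import *
c=load('w3')
P=p2w(c,[(273,188),(307,240),(330,190),(315,124),(376,234),(231,178)],.012)[:,:2];print(np.round(P,4).tolist())
ref=np.array([(-.02,.036),(-.02,-.036),(.03,0),(.054,.074),(.054,-.074),(-.054,.074)])
M,_=cv2.estimateAffinePartial2D(ref,P);M=np.array(M);print(M,np.degrees(np.arctan2(M[1,0],M[0,0])),np.hypot(M[0,0],M[1,0]))
print(np.round((ref@M[:,:2].T+M[:,2]-P)*1000,1).tolist())
np.save('mend.npy',M); print('pockets',np.round(ref[:3]@M[:,:2].T+M[:,2],4))
c=load('w1')
P=p2w(c,[(290,270),(316,316),(316,227),(365,317),(293,352),(239,268)],.012)[:,:2]
ref=np.array([(0,.036),(0,-.036),(.054,.074),(.054,-.074),(-.054,-.074),(-.054,.074)])
M,_=cv2.estimateAffinePartial2D(ref,P);M=np.array(M);print(M,np.degrees(np.arctan2(M[1,0],M[0,0])),np.hypot(M[0,0],M[1,0]))
np.save('mach.npy',M);print('pockets',np.round(ref[:2]@M[:,:2].T+M[:,2],4))
```

```text
[[0.5259, 0.389], [0.5639, 0.3286], [0.5878, 0.3865], [0.5697, 0.4559], [0.6423, 0.3353], [0.4809, 0.4002]]Traceback (most recent call last):
  File "<stdin>", line 5, in <module>
cv2.error: OpenCV(4.12.0) /io/opencv/modules/calib3d/src/ptsetreg.cpp:1108: error: (-215:Assertion failed) count >= 0 && to.checkVector(2) == count in function 'estimateAffinePartial2D'
```

Run:
```python
from h import *
def fit(fn,uv,ref,o):
    P=np.ascontiguousarray(p2w(load(fn),uv,.012)[:,:2]);ref=np.array(ref,float)
    R,rs=Ro.align_vectors(np.c_[P-P.mean(0),0*P[:,0]],np.c_[ref-ref.mean(0),0*P[:,0]])
    A=R.as_matrix()[:2,:2];t=P.mean(0)-A@ref.mean(0)
    np.save(o,np.c_[A,t]);print(o,t,R.as_euler('xyz',degrees=True)[2]);Q=ref@A.T+t
    print(np.round(Q,4).tolist(),np.round((Q-P)*1e3,1).tolist())
fit('w3',[(273,188),(307,240),(330,190),(315,124),(376,234),(231,178)],[(-.02,.036),(-.02,-.036),(.03,0),(.054,.074),(.054,-.074),(-.054,.074)],'mend')
fit('w1',[(290,270),(316,316),(316,227),(365,317),(293,352),(239,268)],[(0,.036),(0,-.036),(.054,.074),(.054,-.074),(-.054,-.074),(-.054,.074)],'mach')
```

```text
mend [0.56201359 0.36822573] 31.758434117275634
[[0.5261, 0.3883], [0.564, 0.3271], [0.5875, 0.384], [0.569, 0.4596], [0.6469, 0.3337], [0.4771, 0.4027]] [[0.2, -0.7], [0.0, -1.5], [-0.3, -2.4], [-0.8, 3.7], [4.6, -1.5], [-3.7, 2.5]]
mach [ 0.60368829 -0.15833016] 28.698332665453872
[[0.5864, -0.1268], [0.621, -0.1899], [0.6155, -0.0675], [0.6866, -0.1973], [0.5919, -0.2492], [0.5208, -0.1194]] [[-0.2, -1.0], [1.0, 0.9], [-1.1, 3.5], [3.6, -4.0], [0.8, -2.7], [-4.1, 3.4]]
```

>>> apply_moves --series '[{"slide": [-0.5,-0.1,4],"turn": [0,0,0],"gripper": 2.5},{"slide": [-0.5,-0.1,8],"turn": [0,0,0],"gripper": 2.5},{"slide": [-0.5,-0.1,12],"turn": [0,0,0],"gripper": 2.5},{"slide": [-0.5,-0.1,15],"turn": [0,0,0],"gripper": 2.5},{"slide": [-0.5,-0.1,16.5],"turn": [0,0,0],"gripper": 2.5},{"slide": [-0.5,-0.1,17.5],"turn": [0,0,0],"gripper": 2.5},{"slide": [-0.5,-0.1,18],"turn": [0,0,0],"gripper": 2.5},{"slide": [-0.5,-0.1,18],"turn": [0,0,0],"gripper": 2.5},{"slide": [-0.5,-0.1,18],"turn": [0,0,0],"gripper": 2.5}]'

```text
time_s: 6.35
position: [0.5269, 0.3885, 0.0198]
orientation: [-179.9, -0.1, -0.4]
ft_force: [-0.2, -0.2, -0.1]
gripper_width: 0.0319
```

>>> apply_moves --series '[{"slide": [0,0,0.15],"turn": [0,0,0],"gripper": 2.5},{"slide": [0,0,0.15],"turn": [0,0,0],"gripper": 4},{"slide": [0,0,0.15],"turn": [0,0,0],"gripper": 5},{"slide": [0,0,0.15],"turn": [0,0,0],"gripper": 5},{"slide": [0,0,0],"turn": [0,0,0],"gripper": 5},{"slide": [0,0,-3],"turn": [0,0,0],"gripper": 5},{"slide": [0,0,-7],"turn": [0,0,0],"gripper": 5},{"slide": [2,2,-10],"turn": [0,0,0],"gripper": 5},{"slide": [5,5.5,-10],"turn": [0,0,0],"gripper": 5},{"slide": [8,9,-10],"turn": [0,0,0],"gripper": 5},{"slide": [11,12.5,-10],"turn": [0,0,0],"gripper": 5},{"slide": [13,16,-10],"turn": [0,0,0],"gripper": 5},{"slide": [13.3,17,-10],"turn": [0,0,0],"gripper": 4},{"slide": [13.3,17,-10],"turn": [0,0,0],"gripper": 4},{"slide": [13.3,17,-10],"turn": [0,0,0],"gripper": 4}]'

```text
time_s: 7.85
position: [0.6576, 0.2179, 0.1184]
orientation: [-180.0, 0.0, -0.4]
ft_force: [-1.1, 1.1, 0.7]
gripper_width: 0.0399
```

Run:
```python
from h import *
c=snap('wrist','w4');s=r.read_state();print(s['position'],s['orientation'],s['gripper_width'])
cv2.imwrite('pics/w4v.png',cv2.convertScaleAbs(c['img'],alpha=1.4)[:,:,::-1])
```

```text
[0.65738898 0.21839705 0.11845016] [-1.79981613e+02  3.27396470e-03 -3.37421406e-01] 0.040202003233204386
```

View pics/w4v.png

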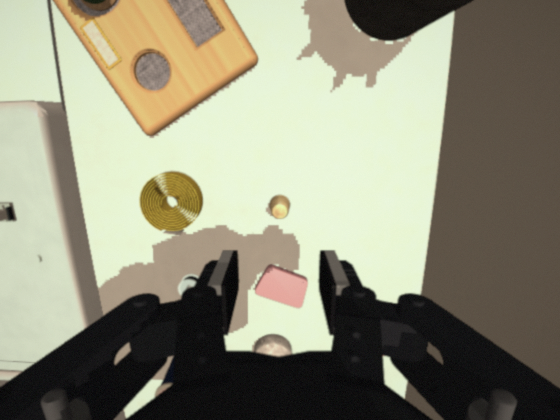

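The thimble's top is at (281,211) and the small pocket is at (152,69). The tape is at (171,201) and the chalk at (281,287), both untouched.

Run:
```python
from h import *
c=load('w4')
print(p2w(c,[(280.5,211)],.022),p2w(c,[(280,206)],.011),p2w(c,[(152,69)],.010))
```

```text
[[0.65974689 0.2192599  0.022     ]] [[0.65941326 0.22046349 0.011     ]] [[0.56280568 0.32861152 0.01      ]]
```

>>> apply_moves --series '[{"slide": [0.2,-0.1,4],"turn": [0,0,0],"gripper": 4},{"slide": [0.2,-0.1,8],"turn": [0,0,0],"gripper": 4},{"slide": [0.2,-0.1,10.5],"turn": [0,0,0],"gripper": 4},{"slide": [0.2,-0.1,11],"turn": [0,0,0],"gripper": 4},{"slide": [0.2,-0.1,11],"turn": [0,0,0],"gripper": 4},{"slide": [0.2,-0.1,11],"turn": [0,0,0],"gripper": 1},{"slide": [0.2,-0.1,11],"turn": [0,0,0],"gripper": 1},{"slide": [0.2,-0.1,11],"turn": [0,0,0],"gripper": 1},{"slide": [0.2,-0.1,11],"turn": [0,0,0],"gripper": 1},{"slide": [0.2,-0.1,11],"turn": [0,0,0],"gripper": 1}]' --grip_force 20

```text
time_s: 8.9
position: [0.661, 0.2188, 0.0107]
orientation: [-179.9, -0.2, -0.4]
ft_force: [-1.7, 1.7, 6.8]
gripper_width: 0.0135
```

>>> apply_moves --series '[{"slide": [0,0,-3],"turn": [0,0,0],"gripper": 1},{"slide": [0,0,-7],"turn": [0,0,0],"gripper": 1},{"slide": [-2,-2,-9],"turn": [0,0,0],"gripper": 1},{"slide": [-5,-5,-9],"turn": [0,0,0],"gripper": 1},{"slide": [-8,-8,-9],"turn": [0,0,0],"gripper": 1},{"slide": [-9.6,-10.8,-9],"turn": [0,0,0],"gripper": 1},{"slide": [-9.6,-10.8,-9],"turn": [0,0,0],"gripper": 1},{"slide": [-9.6,-10.8,-5],"turn": [0,0,0],"gripper": 1},{"slide": [-9.6,-10.8,-2.5],"turn": [0,0,0],"gripper": 1},{"slide": [-9.6,-10.8,-1.2],"turn": [0,0,0],"gripper": 1},{"slide": [-9.6,-10.8,-0.7],"turn": [0,0,0],"gripper": 1},{"slide": [-9.6,-10.8,-0.7],"turn": [0,0,0],"gripper": 1},{"slide": [-9.6,-10.8,-0.7],"turn": [0,0,0],"gripper": 1}]'

```text
time_s: 10.2
position: [0.5658, 0.3267, 0.0167]
orientation: [-179.9, -0.1, -0.4]
ft_force: [-0.5, -0.7, 4.2]
gripper_width: 0.0136
```

>>> apply_moves --series '[{"slide": [0,0,0],"turn": [0,0,0],"gripper": 2.5},{"slide": [0,0,0],"turn": [0,0,0],"gripper": 3.5},{"slide": [0,0,0],"turn": [0,0,0],"gripper": 3.5},{"slide": [0,0,-3],"turn": [0,0,0],"gripper": 3.5},{"slide": [0,0,-7],"turn": [0,0,0],"gripper": 3.5},{"slide": [0.3,3,-11],"turn": [0,0,0],"gripper": 3.5},{"slide": [0.6,6,-11],"turn": [0,0,0],"gripper": 3.5},{"slide": [0.8,8,-11],"turn": [0,0,0],"gripper": 3.5},{"slide": [0.8,8,-11],"turn": [0,0,0],"gripper": 3.5}]'

```text
time_s: 11.1
position: [0.5727, 0.2447, 0.1259]
orientation: [180.0, -0.0, -0.5]
ft_force: [-0.6, 0.5, 0.2]
gripper_width: 0.0352
```

Run:
```python
from h import *
c=snap('wrist','w5');s=r.read_state();print(s['position'],s['orientation'],s['gripper_width'])
cv2.imwrite('pics/w5v.png',cv2.convertScaleAbs(c['img'],alpha=1.4)[:,:,::-1])
```

```text
[0.57243711 0.24587574 0.12551529] [-1.79989340e+02 -1.30836809e-02 -5.02920138e-01] 0.03521107760310252
```

View pics/w5v.png

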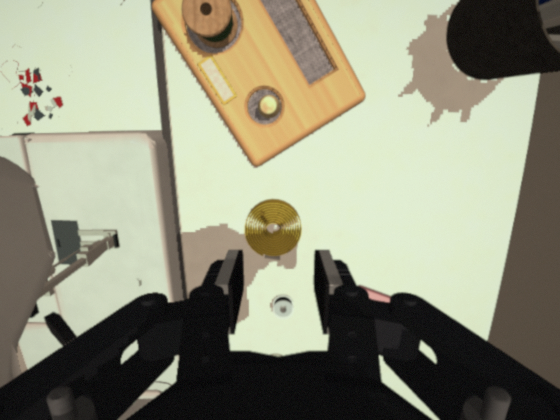

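The spool (210,12) and thimble (267,103) both stand in their pockets. The bobbin is at (282,303).

>>> apply_moves --series '[{"slide": [0.2,4,0],"turn": [0,0,0],"gripper": 3.5},{"slide": [0.3,8,0],"turn": [0,0,0],"gripper": 3.5},{"slide": [0.4,10.3,1],"turn": [0,0,0],"gripper": 3.5},{"slide": [0.4,10.3,3.5],"turn": [0,0,0],"gripper": 3.5},{"slide": [0.4,10.3,3.5],"turn": [0,0,0],"gripper": 3.5}]'

```text
time_s: 11.65
position: [0.574, 0.1435, 0.0871]
orientation: [179.9, 0.3, -0.4]
ft_force: [-0.9, -0.1, 0.6]
gripper_width: 0.0351
```

Run:
```python
from h import *
print(p2w(load('w5'),[(282,303)],.012))
c=snap('wrist','w6');s=r.read_state();print(s['position'],s['orientation'],s['gripper_width'])
print(w2p(c,[[.577,.142,.012]]))
i=cv2.resize(c['img'][120:320,150:450],None,fx=2,fy=2)
cv2.imwrite('pics/w6v.png',cv2.convertScaleAbs(i,alpha=1.4)[:,:,::-1])
```

```text
[[0.57580124 0.15063885 0.012     ]]
[0.57447373 0.14412634 0.08882107] [179.96770623   0.18327093  -0.38095261] 0.03498659429354161
[[282.35851091 222.54292644]]
```

View pics/w6v.png

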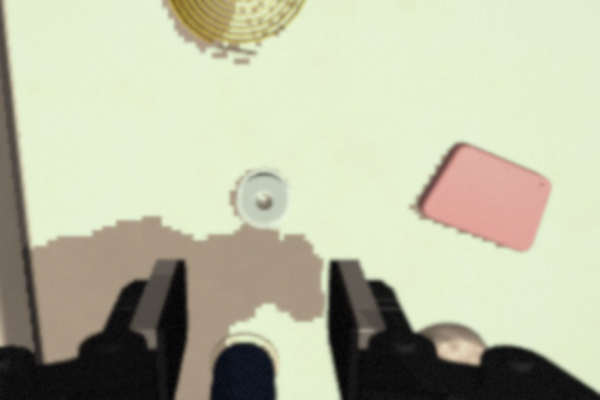

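The bobbin is at crop (263,198), full-image (281.5,219), so about (0.576, 0.144) m.

>>> apply_moves --series '[{"slide": [0.2,-0.1,4],"turn": [0,0,0],"gripper": 3.5},{"slide": [0.2,-0.1,7],"turn": [0,0,0],"gripper": 3.5},{"slide": [0.2,-0.1,8.2],"turn": [0,0,0],"gripper": 3.5},{"slide": [0.2,-0.1,8.2],"turn": [0,0,0],"gripper": 3.5},{"slide": [0.2,-0.1,8.2],"turn": [0,0,0],"gripper": 1.2},{"slide": [0.2,-0.1,8.2],"turn": [0,0,0],"gripper": 1.2},{"slide": [0.2,-0.1,8.2],"turn": [0,0,0],"gripper": 1.2},{"slide": [0.2,-0.1,8.2],"turn": [0,0,0],"gripper": 1.2}]'

```text
time_s: 12.5
position: [0.5786, 0.1451, 0.0101]
orientation: [-179.9, -0.2, -0.4]
ft_force: [0.0, 1.9, 6.4]
gripper_width: 0.0172
```

>>> apply_moves --series '[{"slide": [0,0,0],"turn": [0,0,0],"gripper": 1.2},{"slide": [0,0,0],"turn": [0,0,0],"gripper": 1.2},{"slide": [0,0,-2],"turn": [0,0,0],"gripper": 1.2},{"slide": [0,0,-5],"turn": [0,0,0],"gripper": 1.2},{"slide": [0,0,-9],"turn": [0,0,0],"gripper": 1.2},{"slide": [0,0,-11],"turn": [0,0,0],"gripper": 1.2},{"slide": [0,0,-11],"turn": [0,0,0],"gripper": 1.2}]'

```text
time_s: 13.2
position: [0.5791, 0.145, 0.1226]
orientation: [-179.9, -0.3, -0.4]
ft_force: [0.5, 0.1, 0.0]
gripper_width: 0.0175
```

Run:
```python
from h import *
c=snap('wrist','w7');s=r.read_state();print(s['position'],s['orientation'],s['gripper_width'],s['ft_force'])
i=cv2.resize(c['img'][120:320,150:450],None,fx=2,fy=2)
cv2.imwrite('pics/w7v.png',cv2.convertScaleAbs(i,alpha=1.4)[:,:,::-1])
```

```text
[0.57839711 0.14483481 0.12016037] [-179.95486248   -0.18309453   -0.40950911] 0.017546962186273253 [-0.05529684 -0.05895039  0.06457441]
```

View pics/w7v.png

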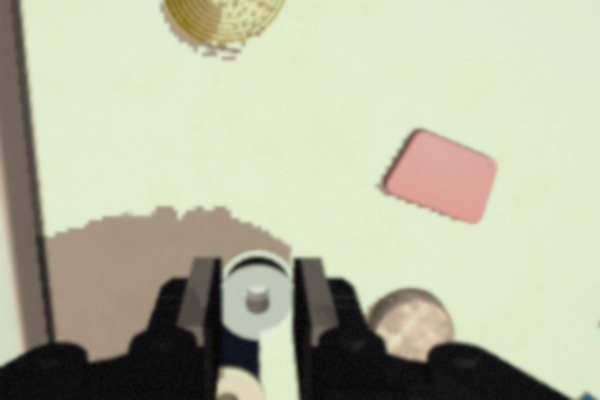

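The bobbin is held flat between the pads at crop (257,293). Next I'll hover over the machine tray.

>>> apply_moves --series '[{"slide": [0.5,4,-2],"turn": [0,0,0],"gripper": 1.2},{"slide": [1,8,-4],"turn": [0,0,0],"gripper": 1.2},{"slide": [1.5,12,-5],"turn": [0,0,0],"gripper": 1.2},{"slide": [2,16,-5],"turn": [0,0,0],"gripper": 1.2},{"slide": [2.5,20,-5],"turn": [0,0,0],"gripper": 1.2},{"slide": [3,24,-5],"turn": [0,0,0],"gripper": 1.2},{"slide": [3.5,28,-5],"turn": [0,0,0],"gripper": 1.2},{"slide": [4,32,-5],"turn": [0,0,0],"gripper": 1.2},{"slide": [4.2,33.5,-5],"turn": [0,0,0],"gripper": 1.2},{"slide": [4.2,33.5,-5],"turn": [0,0,0],"gripper": 1.2},{"slide": [4.2,33.5,-5],"turn": [0,0,0],"gripper": 1.2}]'

```text
time_s: 14.35
position: [0.6168, -0.19, 0.1673]
orientation: [-180.0, 0.1, -0.4]
ft_force: [-0.1, -0.0, -0.6]
gripper_width: 0.0174
```

Run:
```python
from h import *
c=load('w7');print(p2w(c,[(278.5,266.5)],.1235))
c=snap('wrist','w8');s=r.read_state();print(s['position'],s['orientation'],s['gripper_width'],s['ft_force'])
print(w2p(c,[[.621,-.19,.012],[.5864,-.1268,.012]]))
cv2.imwrite('pics/w8v.png',cv2.convertScaleAbs(c['img'],alpha=1.4)[:,:,::-1])
```

```text
[[0.57961907 0.14511343 0.1235    ]]
[ 0.61695579 -0.18946552  0.16769141] [-1.79964120e+02  5.61611731e-02 -3.64279216e-01] 0.017588002426131687 [ 0.61273514 -0.18128241 -0.09882556]
[[282.33009173 195.94113113]
 [245.02564899 130.29083586]]
```

View pics/w8v.png

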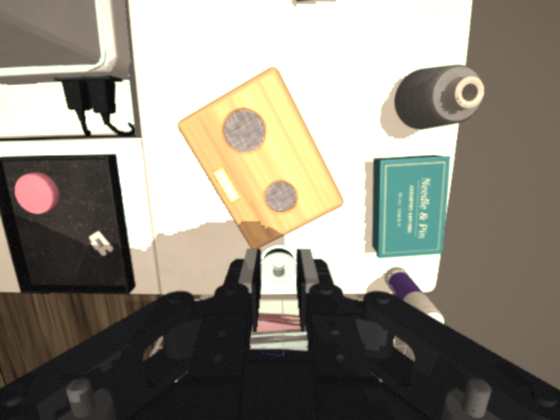

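The pockets at (282,196) and (245,131) agree with the predicted positions, so I'll lower the bobbin.

>>> apply_moves --series '[{"slide": [0.4,0,4],"turn": [0,0,0],"gripper": 1.2},{"slide": [0.4,0,8],"turn": [0,0,0],"gripper": 1.2},{"slide": [0.4,0,12],"turn": [0,0,0],"gripper": 1.2},{"slide": [0.4,0,14],"turn": [0,0,0],"gripper": 1.2},{"slide": [0.4,0,14.8],"turn": [0,0,0],"gripper": 1.2},{"slide": [0.4,0,15.2],"turn": [0,0,0],"gripper": 1.2},{"slide": [0.4,0,15.2],"turn": [0,0,0],"gripper": 1.2},{"slide": [0.4,0,15.2],"turn": [0,0,0],"gripper": 2},{"slide": [0.4,0,15.2],"turn": [0,0,0],"gripper": 3},{"slide": [0.4,0,15.2],"turn": [0,0,0],"gripper": 3},{"slide": [0.4,0,13],"turn": [0,0,0],"gripper": 3},{"slide": [0.4,0,10],"turn": [0,0,0],"gripper": 4.5},{"slide": [0.4,0,7],"turn": [0,0,0],"gripper": 4.5},{"slide": [0.4,0,7],"turn": [0,0,0],"gripper": 4.5}]'

```text
time_s: 15.8
position: [0.6232, -0.1914, 0.1037]
orientation: [179.9, -0.4, -0.4]
ft_force: [-0.4, -0.8, -0.1]
gripper_width: 0.0448
```

>>> apply_moves --series '[{"slide": [0,0,-2],"turn": [0,0,0],"gripper": 4.5},{"slide": [-1,-4,-2],"turn": [0,0,0],"gripper": 4.5},{"slide": [-2,-8,-2],"turn": [0,0,0],"gripper": 4.5},{"slide": [-3,-12,-2],"turn": [0,0,0],"gripper": 4.5},{"slide": [-4,-16,-2],"turn": [0,0,0],"gripper": 4.5},{"slide": [-5,-20,-2],"turn": [0,0,0],"gripper": 4.5},{"slide": [-5.4,-24,-2],"turn": [0,0,0],"gripper": 4.5},{"slide": [-5.4,-26,-2],"turn": [0,0,0],"gripper": 4.5},{"slide": [-5.4,-26,-2],"turn": [0,0,0],"gripper": 4.5},{"slide": [-5.4,-26,-2],"turn": [0,0,0],"gripper": 4.5}]'

```text
time_s: 16.8
position: [0.5689, 0.0698, 0.1181]
orientation: [180.0, 0.0, -0.3]
ft_force: [0.0, -0.1, 0.4]
gripper_width: 0.045
```

Run:
```python
from h import *
c=snap('wrist','w9');s=r.read_state();print(s['position'],s['orientation'],s['gripper_width'],s['ft_force'])
p=w2p(c,[[.5682,.0694,.061]])[0];print(p)
x,y=p.astype(int)-50
g=c['img'][y:y+100,x:x+100]
# pale disc: Hough
gr=cv2.cvtColor(cv2.resize(g,None,fx=3,fy=3),cv2.COLOR_RGB2GRAY)
h=cv2.HoughCircles(cv2.medianBlur(gr,5),cv2.HOUGH_GRADIENT,1.5,60,param1=80,param2=25,minRadius=45,maxRadius=110)
print(h if h is None else [(round(a/3+x,1),round(b/3+y,1),round(q/3,1)) for a,b,q in h[0]])
if h is not None: print(p2w(c,[(a/3+x,b/3+y) for a,b,q in h[0]],.061))
```

```text
[0.56896505 0.0691503  0.11807017] [ 1.79981223e+02  1.20888745e-02 -4.12835676e-01] 0.04517050802987338 [0.38678274 0.01774965 0.49324023]
[276.68065105 229.22580155]
[(np.float64(276.2), np.float64(228.8), np.float32(20.3)), (np.float64(293.8), np.float64(255.2), np.float32(17.8)), (np.float64(261.8), np.float64(214.8), np.float32(15.3))]
[[0.56790879 0.06974518 0.061     ]
 [0.58000695 0.05004188 0.061     ]
 [0.5582229  0.07977102 0.061     ]]
```

The Hough circle at (276.2,228.8) matches the prediction. I'll grasp the tall spool.

>>> apply_moves --series '[{"slide": [-0.1,0,4],"turn": [0,0,0],"gripper": 4.5},{"slide": [-0.1,0,8],"turn": [0,0,0],"gripper": 4.5},{"slide": [-0.1,0,9.6],"turn": [0,0,0],"gripper": 4.5},{"slide": [-0.1,0,9.6],"turn": [0,0,0],"gripper": 4.5},{"slide": [-0.1,0,9.6],"turn": [0,0,0],"gripper": 2},{"slide": [-0.1,0,9.6],"turn": [0,0,0],"gripper": 2},{"slide": [-0.1,0,9.6],"turn": [0,0,0],"gripper": 2},{"slide": [-0.1,0,9.6],"turn": [0,0,0],"gripper": 2},{"slide": [-0.1,0,9.6],"turn": [0,0,0],"gripper": 2}]'

```text
time_s: 17.75
position: [0.5686, 0.0698, 0.0233]
orientation: [-180.0, -0.1, -0.4]
ft_force: [-0.1, -1.6, 4.0]
gripper_width: 0.0288
```

>>> apply_moves --series '[{"slide": [0,0,-4],"turn": [0,0,0],"gripper": 2},{"slide": [0,1,-8],"turn": [0,0,0],"gripper": 2},{"slide": [0,4,-9],"turn": [0,0,0],"gripper": 2},{"slide": [0.5,8,-9],"turn": [0,0,0],"gripper": 2},{"slide": [1,12,-9],"turn": [0,0,0],"gripper": 2},{"slide": [1.5,16,-9],"turn": [0,0,0],"gripper": 2},{"slide": [1.8,19,-9],"turn": [0,0,0],"gripper": 2},{"slide": [1.8,19.7,-9],"turn": [0,0,0],"gripper": 2},{"slide": [1.8,19.7,-7],"turn": [0,0,0],"gripper": 2},{"slide": [1.8,19.7,-4],"turn": [0,0,0],"gripper": 2},{"slide": [1.8,19.7,-2],"turn": [0,0,0],"gripper": 2},{"slide": [1.8,19.7,-1.2],"turn": [0,0,0],"gripper": 2},{"slide": [1.8,19.7,-0.7],"turn": [0,0,0],"gripper": 2},{"slide": [1.8,19.7,-0.7],"turn": [0,0,0],"gripper": 2},{"slide": [1.8,19.7,-0.7],"turn": [0,0,0],"gripper": 2}]'

```text
time_s: 19.25
position: [0.5853, -0.1272, 0.0304]
orientation: [180.0, -0.1, -0.4]
ft_force: [-0.0, 0.1, -0.9]
gripper_width: 0.0285
```

>>> apply_moves --series '[{"slide": [0,0,0],"turn": [0,0,0],"gripper": 4},{"slide": [0,0,0],"turn": [0,0,0],"gripper": 4.5},{"slide": [0,0,0],"turn": [0,0,0],"gripper": 4.5},{"slide": [0,0,-3],"turn": [0,0,0],"gripper": 4.5},{"slide": [0,0,-7],"turn": [0,0,0],"gripper": 4.5},{"slide": [0,0,-10],"turn": [0,0,0],"gripper": 4.5},{"slide": [2,-3,-10],"turn": [0,0,-0.14],"gripper": 4},{"slide": [4,-6,-10],"turn": [0,0,-0.28],"gripper": 4},{"slide": [6,-9,-10],"turn": [0,0,-0.42],"gripper": 4},{"slide": [8.3,-11.9,-10],"turn": [0,0,-0.56],"gripper": 4},{"slide": [8.3,-11.9,-10],"turn": [0,0,-0.7],"gripper": 3},{"slide": [8.3,-11.9,-10],"turn": [0,0,-0.84],"gripper": 3},{"slide": [8.3,-11.9,-10],"turn": [0,0,-0.98],"gripper": 3},{"slide": [8.3,-11.9,-10],"turn": [0,0,-1.12],"gripper": 3},{"slide": [8.3,-11.9,-10],"turn": [0,0,-1.26],"gripper": 3},{"slide": [8.3,-11.9,-10],"turn": [0,0,-1.4],"gripper": 3},{"slide": [8.3,-11.9,-10],"turn": [0,0,-1.54],"gripper": 3},{"slide": [8.3,-11.9,-10],"turn": [0,0,-1.667],"gripper": 3},{"slide": [8.3,-11.9,-10],"turn": [0,0,-1.667],"gripper": 3},{"slide": [8.3,-11.9,-10],"turn": [0,0,-1.667],"gripper": 3}]'

```text
time_s: 21.25
position: [0.6684, -0.009, 0.1292]
orientation: [-180.0, 0.0, 94.9]
ft_force: [-0.1, 0.2, -0.1]
gripper_width: 0.0301
```

Run:
```python
from h import *
c=snap('wrist','w10');s=r.read_state();print(s['position'],s['orientation'],s['gripper_width'],s['ft_force'],s['joint_pos'])
print(w2p(c,[[.6332,-.0108,.0065],[.7054,-.0043,.0065],[.669,-.0075,.0065]]))
cv2.imwrite('pics/w10v.png',cv2.convertScaleAbs(c['img'],alpha=1.4)[:,:,::-1])
```

```text
[ 0.66844309 -0.00894822  0.12924782] [-1.79998645e+02 -4.69244466e-04  9.49084163e+01] 0.0298635286532726 [-0.9336952  -0.43872443 -0.01971933] [-7.67095186e-01  2.06991204e+01  1.73318649e+01  8.66341397e+01
  3.32900124e-04 -5.67551149e+00]
[[278.92034009 163.02145521]
 [279.2109565  242.35226327]
 [279.15704574 203.77059859]]
```

View pics/w10v.png

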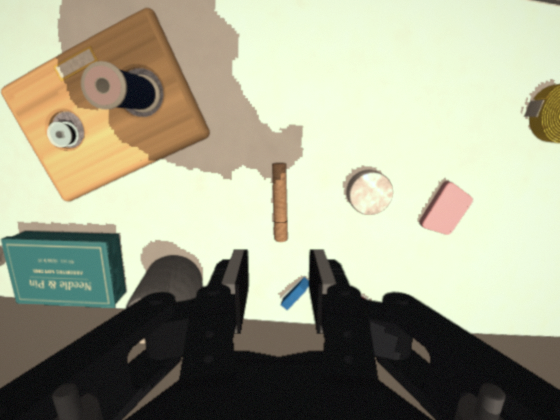

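The needle case runs (279,163) to (281,241), as predicted. The bobbin (63,132) and the tall spool sit in the machine tray.

>>> apply_moves --series '[{"slide": [0.1,0,4],"turn": [0,0,0],"gripper": 3},{"slide": [0.1,0,8],"turn": [0,0,0],"gripper": 3},{"slide": [0.1,0,11],"turn": [0,0,0],"gripper": 3},{"slide": [0.1,0,12.3],"turn": [0,0,0],"gripper": 3},{"slide": [0.1,0,12.3],"turn": [0,0,0],"gripper": 3},{"slide": [0.1,0,12.3],"turn": [0,0,0],"gripper": 3}]'

```text
time_s: 21.9
position: [0.6691, -0.008, 0.0079]
orientation: [179.9, 0.0, 95.1]
ft_force: [0.8, 0.0, 0.9]
gripper_width: 0.03
```

>>> apply_moves --series '[{"slide": [0,0,0],"turn": [0,0,0],"gripper": 0.8},{"slide": [0,0,0],"turn": [0,0,0],"gripper": 0.8},{"slide": [0,0,0],"turn": [0,0,0],"gripper": 0.8},{"slide": [0,0,0],"turn": [0,0,0],"gripper": 0.8},{"slide": [0,0,0],"turn": [0,0,0],"gripper": 0.8},{"slide": [0,0,0],"turn": [0,0,0],"gripper": 0.8}]' --grip_force 25

```text
time_s: 22.5
position: [0.6696, -0.008, 0.0087]
orientation: [179.8, 0.0, 95.1]
ft_force: [-0.3, 0.3, 6.7]
gripper_width: 0.0114
```

>>> apply_moves --series '[{"slide": [0,0,-3],"turn": [0,0,0],"gripper": 0.8},{"slide": [0,0,-7],"turn": [0,0,0],"gripper": 0.8},{"slide": [0,0,-11],"turn": [0,0,0],"gripper": 0.8},{"slide": [3,0,-14],"turn": [0,0,0],"gripper": 0.8},{"slide": [7,-1,-15],"turn": [0,0,0.14],"gripper": 0.8},{"slide": [11,-1.5,-15],"turn": [0,0,0.28],"gripper": 0.8},{"slide": [15,-2,-15],"turn": [0,0,0.42],"gripper": 0.8},{"slide": [19,-2.5,-15],"turn": [0,0,0.56],"gripper": 0.8},{"slide": [23,-3,-15],"turn": [0,0,0.7],"gripper": 0.8},{"slide": [27,-3.5,-15],"turn": [0,0,0.84],"gripper": 0.8},{"slide": [31,-4,-15],"turn": [0,0,0.98],"gripper": 0.8},{"slide": [35,-4.5,-15],"turn": [0,0,1.1],"gripper": 0.8},{"slide": [38,-4.7,-15],"turn": [0,0,1.1],"gripper": 0.8},{"slide": [39.8,-4.7,-15],"turn": [0,0,1.1],"gripper": 0.8},{"slide": [39.8,-4.7,-15],"turn": [0,0,1.1],"gripper": 0.8},{"slide": [39.8,-4.7,-15],"turn": [0,0,1.1],"gripper": 0.8}]'

```text
time_s: 24.1
position: [0.5861, 0.3844, 0.1567]
orientation: [180.0, -0.0, 32.1]
ft_force: [0.8, 0.5, -0.4]
gripper_width: 0.0115
```

Run:
```python
from h import *
c=snap('wrist','w11');s=r.read_state();print(s['position'],s['orientation'],s['gripper_width'],s['ft_force'])
M=np.load('mend.npy');q=lambda P:np.c_[np.array(P)@M[:,:2].T+M[:,2],[.012]*len(P)]
print(w2p(c,q([(.03,0),(.03,.041),(.03,-.041),(-.02,.036),(-.02,-.036)])))
cv2.imwrite('pics/w11v.png',cv2.convertScaleAbs(c['img'],alpha=1.4)[:,:,::-1])
```

```text
[0.58628223 0.38376333 0.15675305] [ 1.79988900e+02 -2.48556615e-02  3.20685336e+01] 0.011519379977230904 [ 0.06298036  0.18680357 -0.29488057]
[[278.55135322 199.12803646]
 [278.85120083 155.77015048]
 [278.2725502  239.39598303]
 [224.68825395 160.95467245]
 [227.59850383 234.31220879]]
```

View pics/w11v.png

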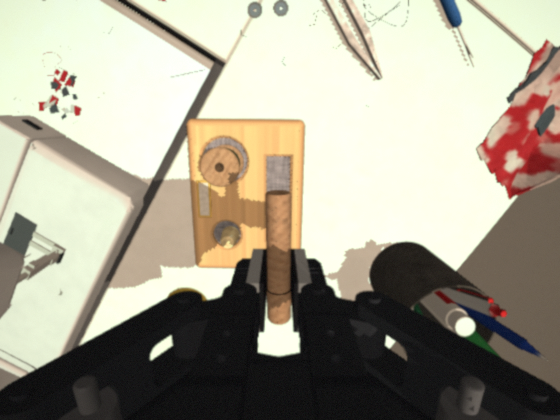

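The case is held in line with the trough, with its ends at (278,191) and (279,324). The trough's far end is at row 155, as predicted.

Run:
```python
from h import *
c=load('w11');M=np.load('mend.npy')
P=p2w(c,[(278,192),(279,323)],.1545);print(P,np.linalg.norm(P[1]-P[0]))
l=(P[:,:2]-M[:,2])@M[:,:2];print('case ends in tray frame',l,l.mean(0))
```

```text
[[0.56664859 0.41638714 0.1545    ]
 [0.60608838 0.35458244 0.1545    ]] 0.07331655519363976
case ends in tray frame [[ 0.02929026  0.03851084]
 [ 0.03029469 -0.03479883]] [0.02979247 0.00185601]
```

>>> apply_moves --series '[{"slide": [0,0.1,4],"turn": [0,0,0],"gripper": 0.8},{"slide": [0,0.1,8],"turn": [0,0,0],"gripper": 0.8},{"slide": [0,0.1,11],"turn": [0,0,0],"gripper": 0.8},{"slide": [0,0.1,13],"turn": [0,0,0],"gripper": 0.8},{"slide": [0,0.1,13.8],"turn": [0,0,0],"gripper": 0.8},{"slide": [0,0.1,14.2],"turn": [0,0,0],"gripper": 0.8},{"slide": [0,0.1,14.2],"turn": [0,0,0],"gripper": 0.8},{"slide": [0,0.1,14.2],"turn": [0,0,0],"gripper": 0.8}]'

```text
time_s: 24.95
position: [0.5875, 0.3836, 0.016]
orientation: [-180.0, -0.1, 32.1]
ft_force: [0.3, 0.6, -0.6]
gripper_width: 0.0117
```

>>> apply_moves --series '[{"slide": [0,0,0],"turn": [0,0,0],"gripper": 1.6},{"slide": [0,0,0],"turn": [0,0,0],"gripper": 2.4},{"slide": [0,0,0],"turn": [0,0,0],"gripper": 2.4},{"slide": [0,0,-2],"turn": [0,0,0],"gripper": 2.4},{"slide": [0,0,-6],"turn": [0,0,0],"gripper": 2.4},{"slide": [0,0,-10],"turn": [0,0,0],"gripper": 2.4},{"slide": [0,3,-11],"turn": [0,0,0],"gripper": 2.4},{"slide": [0,4,-11],"turn": [0,0,0],"gripper": 2.4},{"slide": [0,4,-11],"turn": [0,0,0],"gripper": 2.4},{"slide": [0,4,-11],"turn": [0,0,0],"gripper": 2.4}]'

```text
time_s: 25.95
position: [0.6072, 0.3495, 0.1226]
orientation: [-180.0, 0.1, 32.1]
ft_force: [-1.1, -0.1, -0.3]
gripper_width: 0.024
```

Run:
```python
from h import *
c=snap('wrist','w12');s=r.read_state();print(s['position'],s['orientation'],s['ft_force'])
M=np.load('mend.npy')
cv2.imwrite('pics/w12v.png',cv2.convertScaleAbs(c['img'],alpha=1.4)[:,:,::-1])
```

```text
[0.60699749 0.34977749 0.12262122] [-1.79979568e+02  1.38702824e-01  3.20936639e+01] [-0.40051819 -0.51651854 -0.91869519]
```

View pics/w12v.png

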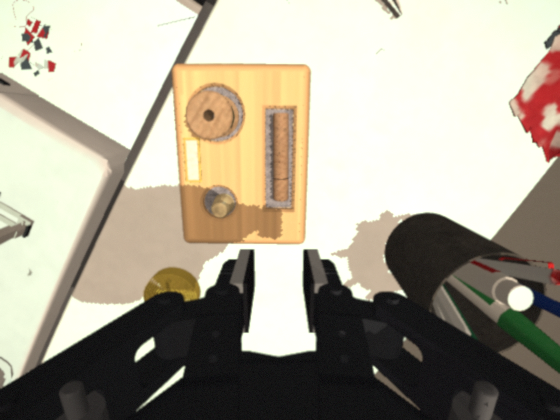

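All three things sit in the mending tray: spool (210,115), thimble (220,203) and case (280,155) within the trough. I'll make one last close check of the machine tray from the w10 frame, with numbers.

Run:
```python
from h import *
A=np.load('mend.npy');B=np.load('mach.npy')
def f(n,c,M,uv,z):print(n,np.round((p2w(c,[uv],z)[0,:2]-M[:,2])@M[:,:2],4))
c=load('w12');f('spool top',c,A,(209,114),.042);f('thimble top',c,A,(221,207),.028);f('case',c,A,(280,154),.0125)
d=load('w10');f('bobbin',d,B,(63,131),.018);f('tall top',d,B,(102,86),.067)
i=cv2.resize(d['img'][0:210,0:220],None,fx=2.8,fy=2.8,interpolation=cv2.INTER_CUBIC)
cv2.imwrite('pics/w10c.png',cv2.convertScaleAbs(i,alpha=1.3)[:,:,::-1])
```

```text
spool top [-0.0194  0.0356]
thimble top [-0.0165 -0.0351]
case [0.0301 0.0053]
bobbin [-0.0007 -0.0347]
tall top [-0.0007  0.0356]
```

View pics/w10c.png

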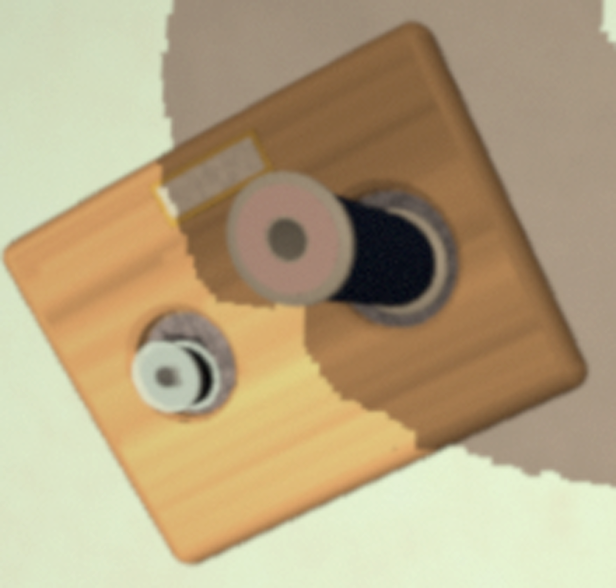

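Run:
```python
from h import *
A=np.load('mend.npy');c=load('w12')
m=c['img'][:,277:284].astype(int).mean(1); sat=(m[:,0]-m[:,2])
for a,b in((100,118),(192,214)): print(a,np.round(sat[a:b]).tolist(),np.round(m[a:b,0]).tolist())
for v in(107,109,111,198,200,202,208,210): print(v,[np.round(((p2w(c,[(280,v)],z)[0,:2]-A[:,2])@A[:,:2])[1]*1e3,1) for z in(.006,.0125,.019)])
```

```text
100 [89.0, 89.0, 89.0, 88.0, 87.0, 86.0, 84.0, 79.0, 61.0, 39.0, 25.0, 24.0, 36.0, 57.0, 68.0, 70.0, 70.0, 71.0] [190.0, 190.0, 190.0, 189.0, 187.0, 178.0, 165.0, 156.0, 143.0, 139.0, 136.0, 134.0, 136.0, 141.0, 146.0, 145.0, 146.0, 148.0]
192 [67.0, 68.0, 68.0, 68.0, 68.0, 68.0, 66.0, 65.0, 56.0, 38.0, 25.0, 20.0, 20.0, 19.0, 26.0, 42.0, 51.0, 63.0, 67.0, 70.0, 73.0, 74.0] [136.0, 138.0, 140.0, 140.0, 140.0, 138.0, 135.0, 133.0, 127.0, 126.0, 128.0, 128.0, 127.0, 123.0, 126.0, 132.0, 116.0, 121.0, 129.0, 135.0, 145.0, 146.0]
107 [np.float64(42.0), np.float64(41.7), np.float64(41.4)]
109 [np.float64(40.4), np.float64(40.2), np.float64(39.9)]
111 [np.float64(38.9), np.float64(38.7), np.float64(38.4)]
198 [np.float64(-32.8), np.float64(-31.2), np.float64(-29.7)]
200 [np.float64(-34.6), np.float64(-33.0), np.float64(-31.3)]
202 [np.float64(-36.3), np.float64(-34.7), np.float64(-33.0)]
208 [np.float64(-41.7), np.float64(-39.9), np.float64(-38.1)]
210 [np.float64(-43.5), np.float64(-41.7), np.float64(-39.8)]
```

The case spans about +37.6 to -33.4 mm along the trough (centre +2 mm). The floor shows at both ends, so it is seated. Handing in.

```bash
python3 -c "
from bench import r
print(r.read_state()['time_s'],r.sign_off())"
```

```text
the job is handed in; nothing more can be done
26.0 None
```

All five things are in their own pockets, and I handed the job in at 26.0 s of robot time. The sign-off gives no verdict.

My last checks used wrist pictures. The machine tray was last seen before the needle case was picked up; the arm did not go back to it after that.

| Thing | Tray | Measured position (mm, tray frame) | Pocket centre |
|---|---|---|---|
| Wooden spool | mending | (-19, +36) | (-20, +36) |
| Thimble | mending | (-17, -35) | (-20, -36) |
| Needle case | mending | (+30, +2) | (+30, 0) |
| Tall spool | machine | (-1, +36) | (0, +36) |
| Bobbin | machine | (-1, -35) | (0, -36) |

- **Disagreement:** my first reading by eye put the case at +5 mm along the trough. A brightness profile gave +2 mm, with the trough floor showing at both ends. Both are within the limit.
- **Cameras:** the top camera read about 6 mm off the wrist camera, so I used the wrist positions.
- **Small forces:** I saw about 4–8 N of vertical force while closing on each thing, and about 4 N when setting down the thimble.
- **Things to leave alone:** the tape, weight and chalk looked untouched in the views; I did not measure them at the end.

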